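Pin the crank of the dough sheeter and lock the linchpin's ring

ROBOT

A 6-joint arm with a two-finger parallel gripper is mounted at the origin on a cart in front of the work surface, level with it; the furniture and walls round the work are solid. World frame = base frame: x ahead of the robot, y to its left, z up, the work surface at z = 0. Lengths are in mm, angles in rad, forces in N, time in s.
With the tool pointing down it reaches from about 275 to 750 mm from the base axis. Payload 10.2 kg.
Tool frame: the origin (TCP) lies at the centre of the arm's flange, where the gripper is bolted on; the fingertips stand 166 mm ahead of it and the grasp point (between the pads) lies 147 mm ahead of it; z points along the fingers, y is the line along which they close (so a half turn about z gives the same grasp; the last joint's range is limited). The gripper opens to 88 mm and grips with 3 to 60 N. Pads are 18 mm wide; open, the fingers measure 123 mm over their backs; the gripper's body (75 mm by 187 mm) begins 45 mm behind the grasp point.
Start: joints at [-1.431, 0.313, 1.498, -0, 1.331, -0.223], TCP at [186.307, -490.838, 404.72] pointing down, gripper open.
Joint ranges: [-2.94, 2.94], [-0.97, 2.17], [0.19, 2.56], [-1.23, 4.37], [0.02, 3.11], [-2.88, 2.88]. Speed limits (rad/s): [2.39, 2.39, 3.01, 3.14, 3.14, 3.14].

INTERFACE

Orientations are given as a unit quaternion [x, y, z, w].
In Python, from bench import manip gives the robot as it stands.
- The arm moves only by the tool drive_tool, never from a script. Its argument "motion" is a list of rows, each an object of numbers: "claw": the opening, from -1 (shut) to 1 (fully open); "tx", "ty", "tz": the shift along the tool's x, y, z in m; "roll": the turn about the tool's z in rad. A call has 1 to 10 rows; each row shifts and turns the commanded pose from where the row before left it, along the tool's axes as they then stand; what a row does not reach is not made up. A row lasts 1/8 s, in which the tool goes at most 62.5 mm and 10.7 degrees, less where a joint would pass 70% of its speed; a pose out of reach is approached as far as the arm can. A call is refused whole if a number of a shift passes 0.0625 or a number of a turn 0.188, either way. A call with a gripper value outside its range is refused whole. The fingers move at their own pace and stop on an object; the grip force is fixed at half the most. Time passes only in rows, so rows that do not move let the fingers close. It gives the time, the measured TCP pose, the force, the opening and the grip force at its end, in the units of the state.
- manip.get_state(): the state, without advancing time (a new reading comes with each control period).
- manip.grab_frame(name): name is "scene" or "top" or "wrist"; returns a dict with "pixels" (420x560x3 uint8, red, green, blue), "range_z" (420x560 float32, mm along the optical axis (not along the pixel's ray), 0 where there is no reading), "vfov" (degrees; the focal length in pixels is half the picture's height over the tangent of half this angle, whatever the lens; pixels are square), "cx", "cy" (the principal point, pixels), "eye" and "attitude" of the camera in the world. Camera axes: x right, y down, z forward; pixel columns grow to the right and rows downward; lengths in mm; the calibration is good to about 2 mm. A picture is of the moment at which its call begins.
- manip.finish_job(): hands the job in; it is judged then, once.
Trained networks look in a picture, given as the dict that the camera call returned (one of the last four; its "shot" number tells which), for a name from the list of things; names that differ only in an ending like _2 or _b are one class to them, and where a whole thing is asked for, a point or a joint stands for the part that bears it (a point fixed in the world has none). Each returns a list of dicts, best first, with "p" (0 to 1); they miss things now and then, are a little off and sometimes report something else, mostly with a low value. They report only what shows in the picture. A call takes as long as a camera call.
- manip.look_for(picture, target): "box" ([centre column, centre row, width, height] as shares, 0 to 1, of the picture: columns of its width, rows of its height, round what is visible of it).
- manip.cut_out(picture, target): "mask" (420x560 bool, what is visible of it) and "box" ([centre column, centre row, width, height] as shares, 0 to 1, of the picture: columns of its width, rows of its height, round what is visible of it).
The state is a dict: "clock": time; "qpos": joint angles; "joint_velocities": joint speeds; "joint_torque": joint torques, N m; "tool_pos": TCP position; "ee_rot": TCP orientation; "ft_force": force on the tool from outside, world axes, zero at the start; "ft_torque": the same for the moment, N m; "grip_width": finger opening in mm; "grip_force": force on a finger pad.
Only numpy, scipy, OpenCV 4.12 (cv2) and the standard library are available. Lean on these libraries where they do the work, as an engineer would, in place of code of your own. Each camera call takes 0.05 s, during which the arm holds its last target. There are 200 camera calls.

TASK

The crank of the dough sheeter has been pushed onto its drive shaft but not yet pinned. Take the red-headed linchpin from its storage boss on the left side of the frame, feel it down through the cross hole in the square crank hub, with its ring on the open end side, until its shoulder rests on the hub; then swing the sprung ring out over the end of the hub and down until it snaps shut against the pin below. Be gentle: do not force the pin or bend the ring, do not wind the crank, and leave the cutters and the ramekin where they are.

Things in the scene. Friction and masses are not known exactly. Their poses are not given: they have to be found in the camera images.
- sheeter: cream cast dough sheeter, fixed on the worktop. Origin: centre of its underside; x from infeed (robot side) to outfeed, y to its left, z up. In mm: base 150 x 214; side frames 112 x 14 at y +-90 up to z 130; black knobs at (-30, +-90) up to z 147; trays to x +-110, z 118. Crank arm runs to +x at y -136 to -129, its wooden handle (25 thick) at x 105 to -y, y -140 to -218: shaft pushed in.
- hub_seat (a point): where the mouth of the cross hole would be with the shaft pushed fully in: (0, -148, 81) mm of the sheeter. The hole is in the top face of the crank's square steel hub (22 x 22 mm section round the shaft), 12 mm across, 22 mm straight through, mouth chamfer 0.6 mm; its centre is 10 mm from the hub's flat free end, which faces the sheeter's -y. See shaft_in.
- shaft_in (a point): point of the shaft axis (along the sheeter's y, 70 mm up) under hub_seat. The shaft draws out endways for cleaning: at the start it stands, with crank and hole, 2 to 18 mm out toward -y; no listed value tells how far: look or feel (the hub's end, the hole). Friction of about 25 N keeps it there. Both points belong to the sheeter and do not move with the shaft.
- crank (a joint): angle of the crank about the shaft, rad: 0 = cross hole vertical; at a the hole's axis points along (sin a, 0, cos a) in the sheeter's frame and its mouth centre lies 11 mm from the shaft axis along that. Starts at -0.09 to 0.04; held by 0.16 N m of friction, so it yields a little to the pin.
- storage (a point): centre of the top of the storage boss on the sheeter's left frame, 26 x 26 mm, 137 mm up, at (12, 107) mm of the sheeter: an upright bore 15 mm across in which the linchpin loosely stands at the start, its shoulder on the boss.
- linchpin: linchpin, 140 g. Origin: centre of its shoulder's underside; z up the pin, x to the side where the ring swings. In mm: shank 10 across, down to z -42, the last 2.3 tapering to 8; shoulder 17 across, z 0 to 3.5; steel head 16 (x) by 14 (y) up to z 20, red grip 12 by 14 above it up to z 38: grip it across y, tips not below z 18. Home: shoulder on the hub's top, origin 11 from the shaft axis.
- ring (a joint): swing of the round brass ring (4 mm wire) about the linchpin's y axis at z 8 mm, rad. 0 = shut: it hangs round the shank, touching it, leaning 0.17 rad to +x. It opens out toward +x and up; 1.6 = open, 11 degrees above level. Over-centre spring: above about 1.0 it drives the ring open (2 to 3 N at the far wire), below about 0.6 it snaps shut and stays shut; between, it may stay put.
- ring_far (a point): centre of the ring's wire at its point farthest from the hinge axis, 43 mm from it; the ring is 43 mm in diameter (centre line), so open it reaches 43 mm beyond the pin on its +x side.
- cutter_heart: red heart-shaped cookie cutter, 60 x 72 x 21 mm, loose on the worktop to the right; origin at the centre of its underside.
- cutter_round: round steel cookie cutter, 64 mm across, 21 mm high, loose to the right; origin at the centre of its underside.
- cutter_star2: star-shaped steel cookie cutter, 71 x 68 x 21 mm, loose to the right; origin at the centre of its underside.
- ramekin_b: white ramekin, 57 mm across, 33 mm high, loose to the right; origin at the centre of its underside.

How it is judged:
By the outcome, as a careful person would: the job done as asked, in the order asked, and still so for the second after the job is handed in, with the robot touching nothing.
It also fails if it takes over 61 s, if anything falls off the work surface, if the arm or the gripper's body presses on something with over 40 N, if the wrist force passes 120 N, or if a joint passes its speed limit or range.

## Working session

There is one attempt and no reset: what is moved stays moved. The work goes in short steps, Python scripts to look and compute and a tool call to move; the robot and the scene stay as the last step left them, time stands still between calls to the robot, and variables do not carry over. Pictures are saved under pics/ and viewed, at most 10 in all, crops included, and the job is handed in when it is done.

Besides the shell and the picture viewer there is one more tool, called after "Request:" by a JSON object that holds its "op" and its "data". drive_tool: Moves the arm, as the interface text tells. Its arguments: {"type":"object","properties":{"motion":{"type":"array","items":{"type":"object","properties":{"claw":{"type":"number"},"tx":{"type":"number"},"ty":{"type":"number"},"tz":{"type":"number"},"roll":{"type":"number"}}}}},"required":["motion"]}

```bash
mkdir -p pics; cat > h.py <<'E'
import numpy as np, cv2
from scipy.spatial.transform import Rotation as R
from bench import manip
def cloud(f):
    z=f["range_z"]; H,W=z.shape
    fl=H/2/np.tan(np.radians(f["vfov"])/2)
    v,u=np.mgrid[:H,:W]
    P=np.stack([(u-f["cx"])*z/fl,(v-f["cy"])*z/fl,z],-1)
    Rm=R.from_quat(f["attitude"]).as_matrix()
    W_=P@Rm.T+np.array(f["eye"]); W_[z<=0]=np.nan
    return W_
def proj(f,p):
    fl=f["range_z"].shape[0]/2/np.tan(np.radians(f["vfov"])/2)
    q=(np.array(p)-np.array(f["eye"]))@R.from_quat(f["attitude"]).as_matrix()
    return q[...,0]/q[...,2]*fl+f["cx"], q[...,1]/q[...,2]*fl+f["cy"]
def save(f,n,crop=None,s=1):
    im=f["pixels"][...,::-1]
    if crop: a,b,c,d=crop; im=im[b:d,a:c]
    cv2.imwrite("pics/"+n,cv2.resize(im,None,fx=s,fy=s,interpolation=cv2.INTER_CUBIC))
E
python3 - <<'E'
from h import *
fs={n:manip.grab_frame(n) for n in("scene","top")}
ims=[]
for n,f in fs.items():
    print(n,f["vfov"],f["eye"],R.from_quat(f["attitude"]).as_matrix().round(3).tolist())
    C=cloud(f); np.savez("/tmp/%s.npz"%n,C=C,p=f["pixels"])
    for t in("sheeter","linchpin","ring","crank"):
        r=manip.cut_out(f,t)
        if r:
            m=r[0]["mask"]; print(n,t,round(r[0]["p"],2),np.round(r[0]["box"],3),np.nanmedian(C[m],0).round(1),np.nanmin(C[m],0).round(),np.nanmax(C[m],0).round())
save(fs["scene"],"s0.png"); save(fs["top"],"t0.png")
print(manip.get_state())
E
```

```text
scene 49.429043833633216 [-268.30326141  364.08834256  794.89619222] [[-0.523, -0.547, 0.654], [-0.852, 0.316, -0.417], [0.022, -0.775, -0.631]]
scene sheeter 0.78 [0.385 0.6   0.201 0.272] [410.  113.7  91.2] [ 280. -138.   -1.] [624. 195. 255.]
scene linchpin 0.64 [0.296 0.555 0.04  0.051] [443.4 180.8 153.1] [431. 113.  -2.] [658. 203. 178.]
scene ring 0.6 [0.277 0.557 0.011 0.007] [457.9 200.8 150. ] [456. 200. 150.] [459. 201. 151.]
scene crank 0.59 [0.469 0.482 0.035 0.051] [522.7 -92.8  83.4] [ 269. -147.   -1.] [624.  36. 309.]
top 51.22249566569066 [ 391.51438168  -96.32310284 1124.26059558] [[0.002, -0.997, 0.071], [-1.0, -0.0, 0.018], [-0.018, -0.071, -0.997]]
top sheeter 0.78 [0.399 0.519 0.284 0.226] [427.7  64.6  92.7] [ 307. -167.   -6.] [552. 236. 175.]
top linchpin 0.47 [0.275 0.487 0.036 0.049] [444.9 174.4 155. ] [435. 157. 135.] [476. 195. 178.]
top ring 0.48 [0.278 0.474 0.016 0.023] [478.2 163.7 153.9] [467. 157. 149.] [485. 179. 158.]
top crank 0.73 [0.504 0.48  0.077 0.132] [520.2 -95.2  83.3] [ 413. -160.   -2.] [541. -62.  92.]
{'clock': 0.5, 'qpos': array([-1.43141481e+00,  3.12899230e-01,  1.49769373e+00,  2.93913626e-06,
        1.33102197e+00, -2.23400899e-01]), 'joint_velocities': array([ 0.00093933, -0.00080116, -0.00095574,  0.00080316,  0.00139815,
        0.00013803]), 'joint_torque': array([-2.28490258e-04, -4.01885176e+01, -2.52289224e+01,  6.95079099e-02,
        3.21488036e-02, -1.83160665e-05]), 'tool_pos': array([ 186.29972615, -490.84039125,  404.72293372]), 'ee_rot': array([ 9.83593736e-01,  1.80397788e-01,  1.89404361e-06, -1.10685669e-05]), 'ft_force': array([ 0.25997179, -0.19445796,  0.98477572]), 'ft_torque': array([ 0.0082192 , -0.04835187,  0.00082411]), 'grip_force': 0.0, 'grip_width': 88.07026638082566}
```

View pics/s0.png

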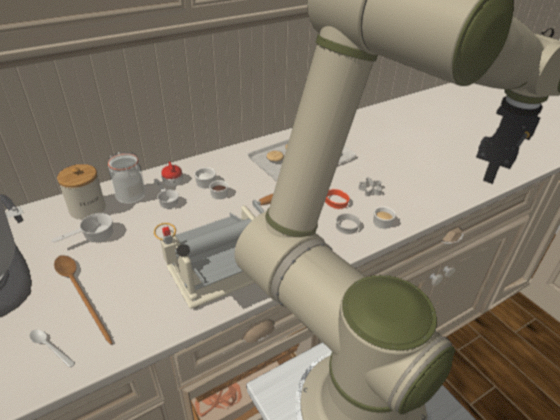

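View pics/t0.png

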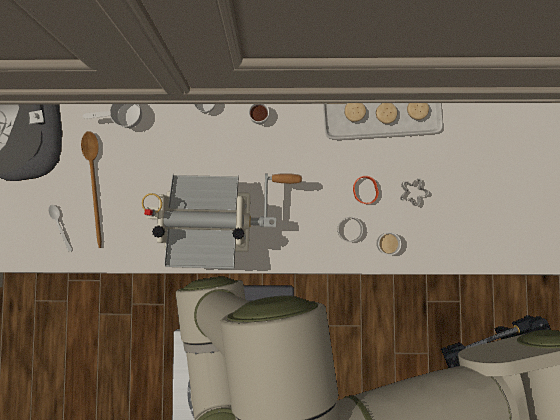

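```bash
python3 - <<'E'
from h import *
import cv2
d=np.load("/tmp/top.npz"); C=d["C"]; p=d["p"].astype(int)
# trays z~118 and side frames z~130: min area rect
def rep(n,m):
    q=C[m]; 
    if len(q)<4: print(n,len(q));return
    r=cv2.minAreaRect(q[:,:2].astype(np.float32)); print(n,len(q),np.round(q.mean(0),1),np.round(r[0],1),np.round(r[1],1),round(r[2],1))
box=(C[...,0]>250)&(C[...,0]<620)&(C[...,1]>-260)&(C[...,1]<240)
z=C[...,2]
rep("frames 126-133",box&(z>126)&(z<133))
rep("knobs 143-150",box&(z>143)&(z<150)&(C[...,1]<30)); rep("knobL",box&(z>143)&(z<150)&(C[...,1]>30)&(C[...,0]<440))
rep("110-122",box&(z>112)&(z<122))
red=(p[...,0]>150)&(p[...,1]<70)&(p[...,2]<70)
rep("redpin",box&red&(z>160))
rep("brass",box&(p[...,0]-p[...,2]>60)&(z>143)&(z<165)&(p[...,1]>90)&(C[...,1]>120))
rep("boss",box&(z>133)&(z<141)&(C[...,1]>100))
rep("hub",box&(z>76)&(z<86)&(C[...,1]<-75)&(C[...,0]<520))
E
```

```text
frames 126-133 951 [430.6  71.7 128.7] [428.2  86.4] [216.8 109.9] 88.5
knobs 143-150 103 [396.  -14.7 146.8] [395.9 -14.8] [25.4 25.2] 45.8
knobL 107 [400.8 165.2 147. ] [412.4 170.5] [51.5 24.6] 23.8
110-122 328 [419.6  78.2 118. ] [400.8  69. ] [184.  158.9] 87.7
redpin 23 [442.2 182.2 174.7] [442.2 182.3] [11.2  9. ] 76.3
brass 59 [469.  178.3 152.5] [466.4 178.9] [44.7 36.5] 85.9
boss 95 [438.3 173.7 136.5] [436.7 154.9] [78.6 65.2] 42.6
hub 147 [458.8 -90.8  81.3] [ 465.8 -114.2] [ 76.6 105.9] 89.8
```

The scene view shows the linchpin standing at about (166,232) with its brass ring open at (163,230) toward the outfeed. The top view shows the red grip at (149,212), the ring at (152,203), knobs at (158,232) and (238,233), and the hub at about (270,222) with its hole.

```bash
python3 - <<'E'
from h import *
d=np.load("/tmp/top.npz"); C=d["C"]; p=d["p"].astype(int)
def knob(u,v):
    s=C[v-12:v+12,u-12:u+12].reshape(-1,3); c=p[v-12:v+12,u-12:u+12].reshape(-1,3)
    q=s[(s[:,2]>144)&(s[:,2]<150)&(c.max(1)<70)]; 
    (a,b),r=cv2.minEnclosingCircle(q[:,:2].astype(np.float32)); print(len(q),q.mean(0).round(1),a,b,r); return q.mean(0)
L=knob(158,232); Rr=knob(238,233)
v=(L-Rr)[:2]; print("dist",np.hypot(*v),"yaw",np.degrees(np.arctan2(-v[0],v[1])))
yaw=np.arctan2(-v[0],v[1]); Rz=np.array([[np.cos(yaw),-np.sin(yaw)],[np.sin(yaw),np.cos(yaw)]])
o=(L+Rr)[:2]/2-Rz@[-30,0]; print("origin",o)
for n,q in(("storage",(12,107)),("hub_seat",(0,-148)),("hole out10",(0,-158))): print(n,(o+Rz@q).round(1))
# hub pixels in the sheeter frame
m=(C[...,2]>74)&(C[...,2]<88); q=C[m]; s=(q[:,:2]-o)@Rz
k=(np.abs(s[:,0])<16)&(s[:,1]<-110)&(s[:,1]>-190); print("hub y range",s[k].min(0),s[k].max(0),k.sum())
f=np.array([s[k][:,0],s[k][:,1],q[k][:,2]]).T; print(np.percentile(f,[2,50,98],axis=0).round(1))
# ring direction
b=(p[...,0]-p[...,2]>60)&(C[...,2]>143)&(C[...,2]<165)&(C[...,1]>120)&(p[...,1]>90)
print("ring",((C[b][:,:2].mean(0)-o)@Rz).round(1))
st=manip.get_state(); print(R.from_quat(st["ee_rot"]).as_matrix().round(3))
f=manip.grab_frame("wrist"); Rt=R.from_quat(st["ee_rot"]).as_matrix()
print("cam in tool",(Rt.T@(np.array(f["eye"])-st["tool_pos"])).round(1),(Rt.T@R.from_quat(f["attitude"]).as_matrix()).round(3).tolist(),f["vfov"])
E
```

```text
93 [399.4 164.7 147.3] 399.2599792480469 165.2479248046875 13.066455841064453
93 [395.7 -14.9 147. ] 395.9883117675781 -14.905068397521973 13.316534996032715
dist 179.57403871774656 yaw -1.1878211208337317
origin [427.52717205  74.26915335]
storage [441.7 181. ]
hub_seat [424.5 -73.7]
hole out10 [424.3 -83.7]
hub y range [ -14.66355634 -172.07376475] [  14.74817528 -110.1529785 ] 218
[[-1.150e+01 -1.718e+02  7.440e+01]
 [ 1.000e-01 -1.430e+02  8.030e+01]
 [ 1.230e+01 -1.102e+02  8.570e+01]]
ring [ 39.3 104.9]
[[ 0.935  0.355 -0.   ]
 [ 0.355 -0.935  0.   ]
 [ 0.    -0.    -1.   ]]
cam in tool [79.8 -0.7 20.5] [[-0.001, -0.952, -0.306], [1.0, -0.001, 0.0], [-0.0, -0.306, 0.952]] 71.89114759502768
```

Request:
{"op": "drive_tool", "data": {"motion": [{"tx":0.0406,"ty":-0.0325,"claw":1},{"tx":0.0406,"ty":-0.0325},{"tx":0.0406,"ty":-0.0325},{"tx":0.0406,"ty":-0.0325},{"tx":0.0406,"ty":-0.0325},{"tx":0.0406,"ty":-0.0325},{"tx":0.0406,"ty":-0.0325},{"tx":0.0406,"ty":-0.0325},{"tx":0.0406,"ty":-0.0325,"roll":-0.173},{"roll":-0.173,"tz":0.03}]}}

```text
schema error: expected keys claw, tx, ty, tz, roll
```

Request:
{"op": "drive_tool", "data": {"motion": [{"roll":-0.173,"tz":0.03},{"roll":-0.173},{"roll":-0.173},{"roll":-0.173},{"roll":-0.17},{}]}}

```text
schema error: expected keys claw, tx, ty, tz, roll
```

```bash
python3 - <<'E'
from h import *
f=manip.grab_frame("wrist"); np.savez("/tmp/w1.npz",C=cloud(f),p=f["pixels"])
st=manip.get_state(); print(st["clock"],st["tool_pos"],R.from_quat(st["ee_rot"]).as_matrix().round(3).tolist(),st["qpos"].round(2))
save(f,"w1.png")
print(proj(f,[424,-88,81]))
E
```

```text
0.6 [ 186.32439626 -490.82300032  404.72966506] [[0.935, 0.355, 0.0], [0.355, -0.935, -0.0], [0.0, 0.0, -1.0]] [-1.43  0.31  1.5   0.    1.33 -0.22]
(np.float64(-138.17525882906222), np.float64(-315.49528307659483))
```

View pics/w1.png

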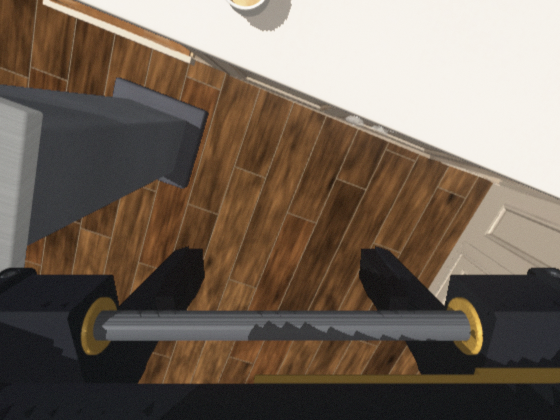

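The arm had not moved (every key is required in each row). The picture shows only the floor, with the fingertips at about (185,260) and (375,260).

Request:
{"op": "drive_tool", "data": {"motion": [{"tx":0.0406,"ty":-0.03,"tz":0,"roll":0,"claw":1},{"tx":0.0406,"ty":-0.03,"tz":0,"roll":0,"claw":1},{"tx":0.0406,"ty":-0.03,"tz":0,"roll":0,"claw":1},{"tx":0.0406,"ty":-0.03,"tz":0,"roll":0,"claw":1},{"tx":0.0406,"ty":-0.03,"tz":0,"roll":0,"claw":1},{"tx":0.0406,"ty":-0.03,"tz":0,"roll":0,"claw":1},{"tx":0.0406,"ty":-0.03,"tz":0,"roll":0,"claw":1},{"tx":0.0406,"ty":-0.03,"tz":0,"roll":0,"claw":1},{"tx":0.02,"ty":-0.015,"tz":0.02,"roll":-0.173,"claw":1},{"tx":0,"ty":0,"tz":0.02,"roll":-0.173,"claw":1}]}}

```text
clock: 1.85
tool_pos: [418.7, -128.6, 364.3]
ee_rot: [0.936, 0.351, 0.0, 0.0]
ft_force: [-0.4, -1.2, 0.5]
grip_width: 88.1
grip_force: 0.0
```

Request:
{"op": "drive_tool", "data": {"motion": [{"tx":0,"ty":0,"tz":0.02,"roll":-0.173,"claw":1},{"tx":0,"ty":0,"tz":0,"roll":-0.173,"claw":1},{"tx":0,"ty":0,"tz":0,"roll":-0.173,"claw":1},{"tx":0,"ty":0,"tz":0,"roll":-0.173,"claw":1},{"tx":0,"ty":0,"tz":0,"roll":-0.17,"claw":1},{"tx":0,"ty":0,"tz":0,"roll":0,"claw":1}]}}

```text
clock: 2.6
tool_pos: [418.2, -130.1, 344.8]
ee_rot: [0.708, 0.707, 0.0, 0.0]
ft_force: [-0.3, -0.0, 0.4]
grip_width: 88.0
grip_force: 0.0
```

```bash
python3 - <<'E'
from h import *
f=manip.grab_frame("wrist"); np.savez("/tmp/w1.npz",C=cloud(f),p=f["pixels"])
st=manip.get_state(); print(st["clock"],st["tool_pos"],R.from_quat(st["ee_rot"]).as_matrix().round(3).tolist(),st["qpos"].round(2))
save(f,"w2.png")
print(proj(f,[424,-88,81]))
E
```

```text
2.65 [ 418.17016951 -130.06706137  344.77655957] [[0.004, 1.0, 0.0], [1.0, -0.004, -0.0], [-0.0, 0.0, -1.0]] [-0.57  0.18  1.83  0.    1.13 -0.57]
(np.float64(288.01404815090297), np.float64(162.51541044675878))
```

View pics/w2.png

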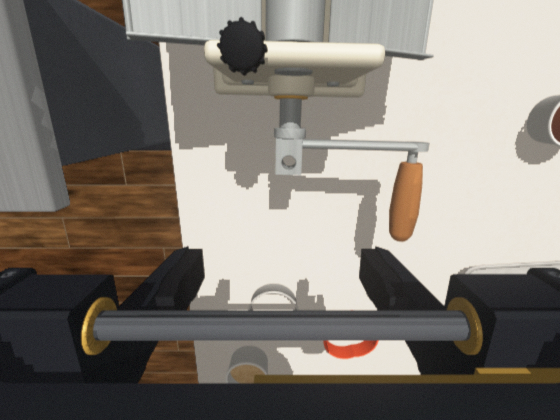

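The wrist view shows the square hub at columns 275–302, rows 138–174, with the cross hole at about (289,161). The crank arm runs right at row 145, and the handle is at (405,200).

```bash
python3 - <<'E'
from h import *
d=np.load("/tmp/w1.npz"); C=d["C"]; p=d["p"].astype(int)
s=C[135:180,270:308]; g=p[135:180,270:308].sum(-1)
m=(s[...,2]>76)&(s[...,2]<86)
q=s[m]; print(m.sum(), np.percentile(q,[1,50,99],axis=0).round(1))
# plane fit robust
k=np.ones(len(q),bool)
for _ in range(5):
    A=np.c_[q[k][:,:2]-[424,-88],np.ones(k.sum())]; c=np.linalg.lstsq(A,q[k][:,2],rcond=None)[0]
    r=np.c_[q[:,:2]-[424,-88],np.ones(len(q))]@c-q[:,2]; k=np.abs(r)<.8
print("plane",c.round(3),k.sum())
t=q[k]; print(t.min(0),t.max(0)); rc=cv2.minAreaRect(t[:,:2].astype(np.float32)); print(rc)
# per-row x edges
for y0 in range(-99,-70,3):
    b=(t[:,1]>y0)&(t[:,1]<y0+3)
    if b.sum(): print(y0,t[b][:,0].min().round(1),t[b][:,0].max().round(1),b.sum())
print(np.where(g<250,'#','.')[10:45].view() if 0 else '')
for r in range(15,42): print(r+135,' '.join('%3d'%(v//3) for v in g[r]))
for r in range(15,42,2): print(r+135,' '.join('%3d'%v if v==v else 'nan' for v in s[r,:,2]))
E
```

```text
958 [[413.9 -98.   76.8]
 [425.5 -78.4  80.6]
 [439.  -65.5  83.1]]
plane [ 4.9000e-02 -0.0000e+00  8.0619e+01] 637
[412.96642139 -98.80032386  79.35099714] [438.78725054 -65.52733139  81.88618004]
((425.9860534667969, -81.98615264892578), (33.27459716796875, 24.907320022583008), 87.68976593017578)
-99 413.0 434.2 63
-96 413.0 434.2 54
-93 413.9 435.0 45
-90 413.9 434.9 30
-87 413.9 434.8 36
-84 413.9 434.9 57
-81 414.0 434.8 71
-78 414.0 434.7 86
-75 414.0 438.8 66
-72 414.0 435.5 84

150 131 130 129 134 134 148 170 178 181 181 181 182 182 184 184 183 181 182 182 174 172 176 176 176 175 176 178 182 181 185 181 173 146 132 132 130 130 132
151 129 133 131 131 135 150 170 177 181 180 179 182 187 184 181 182 180 180 178 175 177 175 175 172 175 178 178 183 181 183 183 177 144 132 130 135 132 131
152 131 131 132 132 135 151 171 179 182 182 179 181 185 185 183 182 183 182 180 176 177 176 177 177 174 177 175 183 182 184 179 173 144 132 132 130 132 130
153 133 131 130 131 135 149 173 179 182 177 180 183 184 183 182 183 182 177 180 176 175 178 175 173 171 175 178 180 184 183 179 173 145 132 1
[... 5086 characters left out ...]
  69  70  72  74  80  81  80  81  80  81  81  80  80   0   0   0   0   0   0
170  -1   0   0   1   0   1  79  80  79  79  79  80  79  81  79  80  78  81  79  80  80  81  80  80  79  81  81  80  81  79  80   0   0   0   0   1   0   0
172   0   0   0   0  -1  79  79  80  79  79  79  79  80  79  80  79  81  80  80  80  80  80  80  81  81  80  81  80  80  81  80  -1  -2  -1   0  -1  -1   0
174   0   0   0   0   0  80  79  80  79  80  81  80  79  79  80  79  81  81  80  79  80  80  81  81  80  81  80  81  82  81  80   0  -1   0  -1   0   0  -1
176   0   0   1  -1  -1   0   0   0   0   0   0   0   0   0   0   0   0   0   0   0   0  -2   0   0   0   0   0   0  -1  -1   0   0   0   1   0  -1  -1   0
```

Request:
{"op": "drive_tool", "data": {"motion": [{"tx":0.03,"ty":0.006,"tz":-0.02,"roll":0,"claw":1},{"tx":0.056,"ty":0.0116,"tz":-0.02,"roll":0,"claw":1},{"tx":0.056,"ty":0.0116,"tz":-0.005,"roll":0,"claw":1},{"tx":0.056,"ty":0.0116,"tz":0,"roll":0,"claw":1},{"tx":0.056,"ty":0.0116,"tz":0,"roll":0,"claw":1},{"tx":0.056,"ty":0.0116,"tz":0,"roll":-0.175,"claw":1},{"tx":0,"ty":0,"tz":0,"roll":-0.175,"claw":1},{"tx":0,"ty":0,"tz":0,"roll":-0.175,"claw":1},{"tx":0,"ty":0,"tz":0,"roll":-0.175,"claw":1},{"tx":0,"ty":0,"tz":0,"roll":-0.175,"claw":1}]}}

```text
clock: 3.9
tool_pos: [482.2, 180.0, 389.7]
ee_rot: [0.34, 0.94, -0.0, -0.0]
ft_force: [-0.2, 0.5, 0.0]
grip_width: 88.1
grip_force: 0.0
```

Request:
{"op": "drive_tool", "data": {"motion": [{"tx":0,"ty":0,"tz":0,"roll":-0.175,"claw":1},{"tx":0,"ty":0,"tz":0,"roll":-0.175,"claw":1},{"tx":0,"ty":0,"tz":0,"roll":-0.175,"claw":1},{"tx":0,"ty":0,"tz":0,"roll":-0.175,"claw":1},{"tx":0,"ty":0,"tz":0,"roll":0,"claw":1}]}}

```text
clock: 4.53
tool_pos: [482.2, 179.9, 389.7]
ee_rot: [0.0, 1.0, 0.0, -0.0]
ft_force: [-0.5, -0.3, -0.2]
grip_width: 88.2
grip_force: 0.0
```

```bash
python3 - <<'E'
from h import *
f=manip.grab_frame("wrist"); C=cloud(f); p=f["pixels"].astype(int)
st=manip.get_state(); print(st["clock"],st["tool_pos"],st["qpos"].round(2))
save(f,"w3.png")
box=(C[...,1]>130)&(C[...,1]<235)&(C[...,0]>400)&(C[...,0]<520)
red=box&(p[...,0]>120)&(p[...,1]<70)&(p[...,2]<70)&(C[...,2]>150)
top=red&(C[...,2]>171); 
q=C[top]; print("top",top.sum(),q.mean(0).round(1),cv2.minAreaRect(q[:,:2].astype(np.float32)))
b=box&(p[...,0]-p[...,2]>50)&(p[...,1]>80)&(C[...,2]>142)&(C[...,2]<165)&~red
q=C[b]; print("brass",b.sum(),q.mean(0).round(1),q.min(0).round(1),q.max(0).round(1))
(a,c),r=cv2.minEnclosingCircle(q[:,:2].astype(np.float32)); print(a,c,r)
# hole from w1
d=np.load("/tmp/w1.npz")["C"]
def at(u,v,z=80.6):
    # ray through table points: use local smooth interpolation: eye from fit
    return None
E
```

```text
4.575 [482.16371367 179.92372639 389.69615861] [ 0.13  0.3   1.55  0.    1.29 -1.44]
top 145 [442.5 186.  174.2] ((442.3387451171875, 185.58753967285156), (7.6107611656188965, 10.796573638916016), 86.94215393066406)
brass 634 [466.5 181.3 151. ] [438.  157.6 144.7] [485.5 203.2 156.8]
461.1911315917969 181.5699462890625 24.64035987854004
```

View pics/w3.png

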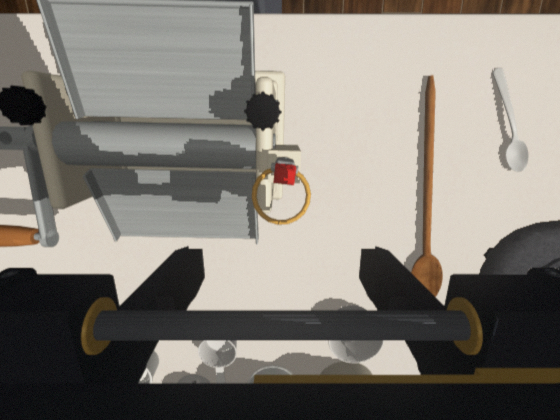

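The wrist view shows the red grip at (286,174) and the open ring round (281,195), turned a little toward the sheeter. I'll fit the pin's position and yaw, and the hole, more exactly.

```bash
cat >> h.py <<'E'
def ray(f,u,v,z):
    fl=f["range_z"].shape[0]/2/np.tan(np.radians(f["vfov"])/2)
    d=R.from_quat(f["attitude"]).as_matrix()@np.array([(u-f["cx"])/fl,(v-f["cy"])/fl,1.])
    e=np.array(f["eye"]); return e+d*(z-e[2])/d[2]
E
python3 - <<'E'
from h import *
from scipy.optimize import least_squares
f=manip.grab_frame("wrist"); C=cloud(f); p=f["pixels"].astype(int)
sub=(slice(158,190),slice(268,304))
g=p[sub]; red=(g[...,0]>1.8*g[...,1])&(g[...,0]>70)&(g[...,0]>1.8*g[...,2])
for r in range(red.shape[0]): print(r+158,''.join('#' if x else '.' for x in red[r]),' '.join('%3d'%z for z in C[sub][r,8:30,2]))
v,u=np.where(red); rc=cv2.minAreaRect(np.c_[u,v].astype(np.float32)); print("px",rc[0][0]+268,rc[0][1]+158,rc)
hsv=(p[...,0]-p[...,2]>45)&(p[...,1]>75)&(p[...,0]<1.7*p[...,1])
hsv[:175]=0;hsv[230:]=0;hsv[:,:245]=0;hsv[:,320:]=0
hsv&=(C[...,2]>141)
v,u=np.where(hsv); e=cv2.fitEllipse(np.c_[u,v].astype(np.float32)); print("ring ellipse",e)
print("ringc",ray(f,e[0][0],e[0][1],149+0).round(1),len(u))
# tilt of ring: z vs x
A=np.c_[C[hsv][:,:2]-[442,185],np.ones(hsv.sum())]; q=C[hsv]; print("ring plane",np.linalg.lstsq(A,q[:,2],rcond=None)[0].round(3))
# hole using same intrinsics
st=manip.get_state()
E
```

```text
158 .................................... 136 141 144 144 144 144 144 142 141 140 139 138 138 136 138 135 135 136 136 136 136 137
159 .................................... 135 148 150 150 150 150 147 148 147 146 145 145 145 144 143 143 136 136 136 136 136 135
160 .................................... 144 153 155 155 155 153 152 154 152 151 153 151 151 149 150 149 147 144 136 135 137 137
161 .................................... 151 156 157 158 157 156 157 156 156 156 156 156 155 154 155 153 153 149 136 136 136 137
162 .................................... 156 157 159 158 156 157 158 158 157 156 158 157 157 157 157 157 155 154 136 136 136 135
163 ........#........................... 161 158 158 157 158 157 157 157 159 156 158 158 157 158 158 157 157 157 156 136 136 135
164 ........#########................... 165 161 162 160 161 161 161 162 161 158 159 158 158 158 158 159 156 157 157 136 136 136
165 .......###################.......... 165 166 166 165 165 166 166 166 165 161 162 161 162 162 161 161 160 160 156 135 136 136
166 .......#####################........ 169 171 171 171 170 171 169 170 169 167 167 166 166 165 166 166 166 165 162 161 144 145
167 .......#####################........ 170 172 173 172 172 173 172 172 171 170 170 169 172 171 170 170 170 166 166 166 146 147
168 .......#####################........ 172 173 173 174 173 174 173 173 173 172 173 172 172 171 172 171 171 170 170 170 148 148Traceback (most recent call last):
  File "<stdin>", line 6, in <module>
  File "<stdin>", line 6, in <genexpr>
ValueError: cannot convert float NaN to integer
```

```bash
python3 - <<'E'
from h import *
f=manip.grab_frame("wrist"); C=cloud(f); p=f["pixels"].astype(int)
sub=(slice(160,190),slice(268,304))
g=p[sub]; red=(g[...,0]>1.8*g[...,1])&(g[...,0]>70)&(g[...,0]>1.8*g[...,2])
for r in range(5,30): print(r+160,''.join('#' if x else '.' for x in red[r]),' '.join('%3.0f'%z for z in C[sub][r,6:32,2]))
hsv=(p[...,0]-p[...,2]>45)&(p[...,1]>75)&(p[...,0]<1.7*p[...,1])
hsv[:175]=0;hsv[230:]=0;hsv[:,:245]=0;hsv[:,320:]=0
hsv&=(C[...,2]>141)
v,u=np.where(hsv); e=cv2.fitEllipse(np.c_[u,v].astype(np.float32)); print("ring ellipse",e)
print("ringc",ray(f,e[0][0],e[0][1],149).round(1),len(u))
q=C[hsv]; A=np.c_[q[:,:2]-[442,185],np.ones(len(q))]; print("ring plane",np.linalg.lstsq(A,q[:,2],rcond=None)[0].round(3))
q=C[sub][red&(C[sub][...,2]>173)]; print(q.mean(0),np.percentile(q,[2,98],axis=0).round(1),len(q))
# wrist cam intrinsics for w1 hole: rebuild pose
Rt=np.array([[.004,1,0],[1,-.004,0],[0,0,-1.]]); t=np.array([418.17,-130.07,344.78])
st=manip.get_state(); Rn=R.from_quat(st["ee_rot"]).as_matrix()
f2=dict(f); f2["eye"]=t+Rt@Rn.T@(np.array(f["eye"])-st["tool_pos"]); f2["attitude"]=R.from_matrix(Rt@Rn.T@R.from_quat(f["attitude"]).as_matrix()).as_quat()
for n,u,v in(("hole",288.7,161.9),("endL",275.2,174.3),("endR",301,174.5),("mid edges@162",(275+301.7)/2,162)): print(n,ray(f2,u,v,80.6).round(1))
E
```

```text
165 .......##################........... 148 166 166 167 166 165 165 166 166 166 166 163 163 163 nan 162 162 162 162 161 157 136 137 137 136 137
166 .......#####################........ 148 170 171 171 170 170 171 171 171 172 171 167 166 166 167 166 166 164 165 165 162 161 145 145 136 136
167 .......#####################........ 147 171 170 172 172 172 172 173 172 173 171 172 171 170 170 171 171 170 170 167 167 166 nan 146 136 137
168 .......#####################........ 147 172 172 174 174 174 174 173 173 173 174 173 174 173 173 173 172 172 171 171 170 170 147 148 137 137
169 .......#####################........ 149 170 174 174 175 174 174 175 173 175 173 174 174 175 175 173 174 173 173 173 171 171 148 148 137 136
170 .......#####################........ 147 171 173 173 175 175 175 174 174 175 174 174 173 174 175 175 174 174 174 174 173 170 148 149 136 135
171 .......#####################........ 148 173 173 174 174 176 175 174 175 175 175 174 174 174 174 175 174 174 175 173 173 171 150 149 137 137
172 .......#####################........ 171 173 174 174 174 175 175 174 174 175 174 
[... 2216 characters left out ...]
-1  -0  -0   0  -1
188 ....................................  29  27  18  16  17  17  17  17  13  -1   0  -0  -0  -1   0  -0   0  -2  -0   0  -0   0  -0   1   1   1
189 ....................................  31  28  18  18  17  18  18  14  15   1  -0   0  -1  -0   0   0  -1  -0   0  -0  -0  -1  -1   0   0  -0
ring ellipse ((280.85394287109375, 195.91567993164062), (52.663063049316406, 54.87401580810547), 92.35794830322266)
ringc [463.7 180.2 149. ] 631
ring plane [ 1.4100e-01 -2.3000e-02  1.4798e+02]
[442.29760646 182.75639151 174.33033729] [[437.3 176.3 173.1]
 [447.5 189.3 175.7]] 282
hole [425.2 -88.4  80.6]
endL [413.7 -98.9  80.6]
endR [435.6 -99.2  80.6]
mid edges@162 [424.9 -88.5  80.6]
```

Request:
{"op": "drive_tool", "data": {"motion": [{"tx":0.02,"ty":0.0014,"tz":0,"roll":0,"claw":1},{"tx":0.0199,"ty":0.0014,"tz":0,"roll":0.12,"claw":1},{"tx":0,"ty":0,"tz":0.02,"roll":0,"claw":1},{"tx":0,"ty":0,"tz":0.025,"roll":0,"claw":0.5},{"tx":0,"ty":0,"tz":0.0227,"roll":0,"claw":0},{"tx":0,"ty":0,"tz":0,"roll":0,"claw":0}]}}

```text
clock: 5.42
tool_pos: [442.1, 182.5, 321.1]
ee_rot: [0.059, 0.998, -0.0, -0.001]
ft_force: [0.2, -0.1, -0.2]
grip_width: 60.3
grip_force: 0.0
```

Request:
{"op": "drive_tool", "data": {"motion": [{"tx":0,"ty":0,"tz":0,"roll":0,"claw":-0.3},{"tx":0,"ty":0,"tz":0,"roll":0,"claw":-0.5},{"tx":0,"ty":0,"tz":0,"roll":0,"claw":-1},{"tx":0,"ty":0,"tz":0,"roll":0,"claw":-1},{"tx":0,"ty":0,"tz":0,"roll":0,"claw":-1},{"tx":0,"ty":0,"tz":0,"roll":0,"claw":-1}]}}

```text
clock: 6.18
tool_pos: [442.3, 182.6, 322.1]
ee_rot: [0.058, 0.998, 0.0, 0.0]
ft_force: [0.6, 0.3, 1.2]
grip_width: 13.6
grip_force: 29.9
```

Request:
{"op": "drive_tool", "data": {"motion": [{"tx":0,"ty":0,"tz":-0.01,"roll":0,"claw":-1},{"tx":0,"ty":0,"tz":-0.02,"roll":0,"claw":-1},{"tx":0,"ty":0,"tz":-0.025,"roll":0,"claw":-1},{"tx":0,"ty":0,"tz":-0.02,"roll":0,"claw":-1},{"tx":-0.0026,"ty":-0.0351,"tz":0,"roll":0,"claw":-1},{"tx":-0.0026,"ty":-0.05,"tz":0,"roll":0,"claw":-1},{"tx":-0.0026,"ty":-0.05,"tz":0,"roll":0,"claw":-1},{"tx":-0.0026,"ty":-0.05,"tz":0,"roll":0,"claw":-1},{"tx":-0.0026,"ty":-0.05,"tz":0,"roll":0,"claw":-1},{"tx":-0.0026,"ty":-0.036,"tz":0,"roll":0.12,"claw":-1}]}}

```text
clock: 7.42
tool_pos: [426.0, -90.3, 397.6]
ee_rot: [0.12, 0.993, -0.0, 0.0]
ft_force: [1.3, 0.6, -1.8]
grip_width: 14.0
grip_force: 29.9
```

Request:
{"op": "drive_tool", "data": {"motion": [{"tx":0,"ty":0,"tz":0,"roll":0.17,"claw":-1},{"tx":0,"ty":0,"tz":0,"roll":0.17,"claw":-1},{"tx":0,"ty":0,"tz":0,"roll":0.17,"claw":-1},{"tx":0,"ty":0,"tz":0,"roll":0.17,"claw":-1},{"tx":0,"ty":0,"tz":0,"roll":0.17,"claw":-1},{"tx":0,"ty":0,"tz":0,"roll":0.17,"claw":-1},{"tx":0,"ty":0,"tz":0,"roll":0.17,"claw":-1},{"tx":0,"ty":0,"tz":0,"roll":0.162,"claw":-1},{"tx":0,"ty":0,"tz":0,"roll":0,"claw":-1}]}}

```text
clock: 8.55
tool_pos: [426.4, -88.5, 397.5]
ee_rot: [0.713, 0.702, 0.0, 0.0]
ft_force: [0.8, -0.5, -0.1]
grip_width: 13.7
grip_force: 29.9
```

```bash
python3 - <<'E'
from h import *
f=manip.grab_frame("wrist"); C=cloud(f); np.savez("/tmp/w4.npz",C=C,p=f["pixels"])
st=manip.get_state(); print(st["clock"],st["tool_pos"],st["qpos"].round(2),st["ft_force"],R.from_quat(st["ee_rot"]).as_matrix().round(3).tolist())
save(f,"w4.png",(200,120,380,320),3)
print(proj(f,[[425.2,-88.4,80.6],np.array(st["tool_pos"])+[0,0,-226]]))
E
```

```text
8.6 [426.3768949  -88.49266559 397.34563525] [-0.47  0.12  1.76 -0.    1.26 -0.46] [-0.02568481  0.18719961 -0.76185828] [[0.014, 1.0, 0.0], [1.0, -0.014, -0.0], [-0.0, 0.0, -1.0]]
(array([280.11176799, 281.11720268]), array([194.39403481, 225.5954791 ]))
```

View pics/w4.png

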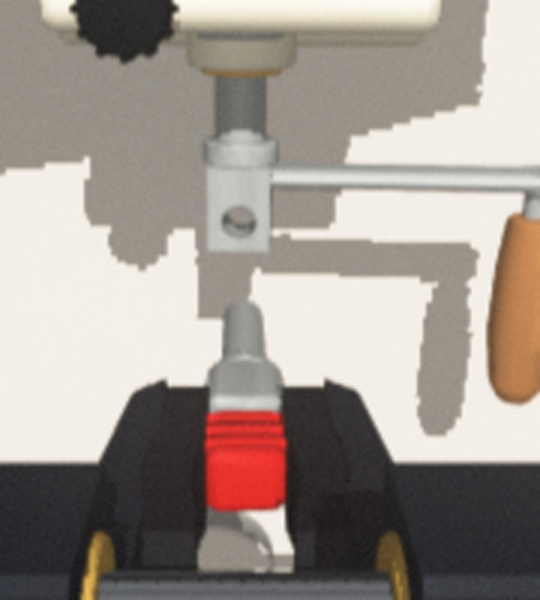

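The crop shows the pin held upright, its shank tip at about pixel (281,220), and the hub hole at (280,194). This agrees with the predicted pixels. I'll refine the offset of hole to shank.

```bash
python3 - <<'E'
from h import *
d=np.load("/tmp/w4.npz"); C=d["C"]; p=d["p"].astype(int)
f=manip.grab_frame("wrist")
z=C[...,2]; st=manip.get_state()
m=(z>172)&(z<206)&(abs(C[...,0]-426)<12)&(abs(C[...,1]+88)<14)
q=C[m]; print(m.sum())
# shank x centre at several heights; y from front surface (+y) = axis+5
for a in range(170,210,6):
    k=(q[:,2]>a)&(q[:,2]<a+6)
    if k.sum()>5: t=q[k]; print(a,"x %.1f %.1f mid %.2f  ymax %.1f"%(t[:,0].min(),t[:,0].max(),(t[:,0].min()+t[:,0].max())/2,np.percentile(t[:,1],90)))
for a in range(209,240,5):
    k=(z>a)&(z<a+5)&(abs(C[...,0]-426)<14)&(abs(C[...,1]+88)<16); t=C[k]
    if k.sum()>5: print("head",a,t[:,0].min().round(1),t[:,0].max().round(1),t[:,1].max().round(1))
g=p[180:206,264:296].sum(-1)//3
hub=ray(f,0,0,80.6)
for r in range(26): print(r+180,' '.join('%3d'%x for x in g[r]))
E
```

```text
227
170 x 421.1 430.8 mid 425.94  ymax -83.4
176 x 421.2 430.7 mid 425.95  ymax -83.3
182 x 421.3 430.6 mid 425.95  ymax -83.3
188 x 421.4 431.2 mid 426.31  ymax -83.3
194 x 421.6 431.1 mid 426.34  ymax -83.1
200 x 422.4 430.4 mid 426.39  ymax -83.2
head 209 418.3 434.5 -79.6
head 214 419.0 434.4 -79.6
head 219 419.9 433.5 -79.6
head 224 420.2 433.4 -79.7
head 229 412.2 439.9 -76.9
head 234 412.1 439.9 -76.8
head 239 412.2 439.9 -76.6
180 146 146 144 146 153 185 192 193 193 197 196 195 196 197 196 192 191 192 188 189 188 194 194 195 195 191 185 196 198 197 200 201
181 147 147 145 142 154 182 191 193 194 195 198 195 196 196 197 193 191 192 189 187 189 194 194 197 194 183 146 149 151 154 151 153
182 143 144 144 148 155 184 190 194 193 193 201 198 195 197 196 191 189 194 189 189 191 192 196 194 192 183 131 125 131 128 127 123
183 146 146 140 145 152 182 190 192 194 194 198 197 196 196 194 193 192 189 191 190 188 192 194 197 195 182 118 133 139 135 130 130
184 147 147 146 145 156 181 188 192 194 196 198 199 197 193 195 191 190 190 191 187 189 192 194 198 193 181 121 140 144 143 141 143
1
[... 2070 characters left out ...]
 195 194 189 165 138 147 146 147 144 144
201 229 160 149 145 152 181 191 195 194 194 197 195 193 196 192 191 190 191 190 186 190 191 191 195 188 165 145 144 147 147 144 148
202 230 167 147 147 155 176 192 191 190 194 196 195 194 193 192 189 190 189 186 184 187 188 192 194 189 169 149 143 145 145 145 146
203 234 203 152 146 150 166 174 176 176 174 172 175 179 180 180 176 174 175 178 174 176 180 177 178 179 166 147 145 148 145 146 147
204 237 226 158 144 148 149 149 150 151 149 150 149 155 155 155 155 154 155 155 152 152 153 155 154 159 155 146 145 146 149 145 145
205 234 208 155 146 146 147 146 147 148 146 145 146 146 148 147 146 146 147 145 149 147 144 144 148 150 147 142 145 145 149 146 146
```

Request:
{"op": "drive_tool", "data": {"motion": [{"tx":0.0005,"ty":-0.0012,"tz":0.01,"roll":0,"claw":-1},{"tx":0,"ty":0,"tz":0.025,"roll":0,"claw":-1},{"tx":0,"ty":0,"tz":0.025,"roll":0,"claw":-1},{"tx":0,"ty":0,"tz":0.015,"roll":0,"claw":-1},{"tx":0,"ty":0,"tz":0.005,"roll":0,"claw":-1},{"tx":0,"ty":0,"tz":0,"roll":0,"claw":-1}]}}

```text
clock: 9.4
tool_pos: [425.2, -88.0, 317.0]
ee_rot: [0.713, 0.701, -0.0, -0.0]
ft_force: [0.5, -0.8, -1.5]
grip_width: 13.4
grip_force: 29.9
```

```bash
python3 - <<'E'
from h import *
f=manip.grab_frame("wrist"); C=cloud(f); 
st=manip.get_state(); print(st["clock"],st["tool_pos"],st["ft_force"].round(1))
save(f,"w5.png",(220,100,340,240),4)
z=C[...,2]
for a in range(86,124,5):
    k=(z>a)&(z<a+5)&(abs(C[...,0]-425)<9)&(abs(C[...,1]+88)<9); t=C[k]
    if k.sum()>5: print(a,"x %.1f %.1f mid %.2f ymax %.1f"%(t[:,0].min(),t[:,0].max(),(t[:,0].min()+t[:,0].max())/2,np.percentile(t[:,1],90)))
k=(z>77)&(z<84)&(abs(C[...,0]-425)<16)&(C[...,1]<-65)&(C[...,1]>-108); t=C[k]
for y in range(-100,-68,4):
    b=(t[:,1]>y)&(t[:,1]<y+4)
    if b.sum()>3: print(y,t[b][:,0].min().round(1),t[b][:,0].max().round(1),b.sum())
print(proj(f,[[424.8,-88,81],[425.2,-88,128-42]]))
E
```

```text
9.45 [425.31954466 -88.02858576 317.33027723] [-0.4  0.5 -0.3]
91 x 419.8 429.6 mid 424.69 ymax -82.9
96 x 419.9 429.5 mid 424.73 ymax -82.9
101 x 420.0 429.4 mid 424.70 ymax -82.8
106 x 420.1 429.9 mid 425.04 ymax -82.9
111 x 420.3 429.9 mid 425.08 ymax -82.8
116 x 420.4 429.8 mid 425.11 ymax -82.8
121 x 421.9 428.5 mid 425.17 ymax -82.7
-100 413.6 434.5 34
-96 413.6 434.5 63
-92 413.7 434.5 63
-88 413.9 434.5 64
-84 413.2 435.5 119
-80 413.4 435.4 144
-76 413.5 441.0 175
-72 413.6 440.9 156
(array([280.72645741, 281.22188647]), array([221.13487066, 223.36976504]))
```

View pics/w5.png

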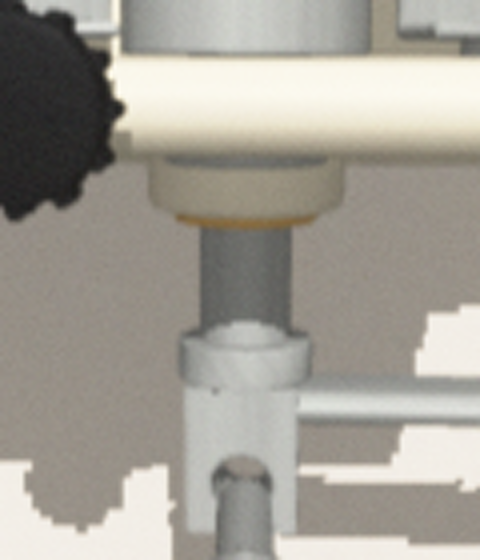

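The crop shows the tip right in front of and above the hole, roughly centred across x: hole centre column about 280.5, tip about 281. In y the hole is about 0.6 mm further out. I'll descend with force checks.

Request:
{"op": "drive_tool", "data": {"motion": [{"tx":-0.0006,"ty":-0.0002,"tz":0.004,"roll":0,"claw":-1},{"tx":0,"ty":0,"tz":0.003,"roll":0,"claw":-1},{"tx":0,"ty":0,"tz":0.003,"roll":0,"claw":-1},{"tx":0,"ty":0,"tz":0.002,"roll":0,"claw":-1},{"tx":0,"ty":0,"tz":0,"roll":0,"claw":-1}]}}

```text
clock: 10.07
tool_pos: [425.0, -88.6, 304.9]
ee_rot: [0.713, 0.701, -0.0, -0.0]
ft_force: [-0.3, -0.0, -1.3]
grip_width: 13.8
grip_force: 29.9
```

Request:
{"op": "drive_tool", "data": {"motion": [{"tx":0,"ty":0,"tz":0.002,"roll":0,"claw":-1},{"tx":0,"ty":0,"tz":0.002,"roll":0,"claw":-1},{"tx":0,"ty":0,"tz":0,"roll":0,"claw":-1}]}}

```text
clock: 10.45
tool_pos: [425.0, -88.6, 300.9]
ee_rot: [0.713, 0.701, -0.0, -0.0]
ft_force: [-0.2, 0.4, -1.0]
grip_width: 13.6
grip_force: 29.9
```

Request:
{"op": "drive_tool", "data": {"motion": [{"tx":0,"ty":0,"tz":0.003,"roll":0,"claw":-1},{"tx":0,"ty":0,"tz":0.003,"roll":0,"claw":-1},{"tx":0,"ty":0,"tz":0.003,"roll":0,"claw":-1},{"tx":0,"ty":0,"tz":0,"roll":0,"claw":-1}]}}

```text
clock: 10.95
tool_pos: [425.0, -88.6, 291.8]
ee_rot: [0.713, 0.701, -0.0, -0.0]
ft_force: [-0.2, -0.5, -1.4]
grip_width: 13.7
grip_force: 29.9
```

Request:
{"op": "drive_tool", "data": {"motion": [{"tx":0,"ty":0,"tz":0.003,"roll":0,"claw":-1},{"tx":0,"ty":0,"tz":0.003,"roll":0,"claw":-1},{"tx":0,"ty":0,"tz":0.003,"roll":0,"claw":-1},{"tx":0,"ty":0,"tz":0,"roll":0,"claw":-1}]}}

```text
clock: 11.45
tool_pos: [425.0, -88.6, 282.8]
ee_rot: [0.713, 0.701, -0.0, -0.0]
ft_force: [-0.8, 0.4, -0.6]
grip_width: 13.6
grip_force: 29.9
```

Request:
{"op": "drive_tool", "data": {"motion": [{"tx":0,"ty":0,"tz":0.003,"roll":0,"claw":-1},{"tx":0,"ty":0,"tz":0.003,"roll":0,"claw":-1},{"tx":0,"ty":0,"tz":0.003,"roll":0,"claw":-1},{"tx":0,"ty":0,"tz":0.003,"roll":0,"claw":-1},{"tx":0,"ty":0,"tz":0,"roll":0,"claw":-1}]}}

```text
clock: 12.08
tool_pos: [425.0, -88.6, 270.8]
ee_rot: [0.713, 0.701, -0.0, -0.0]
ft_force: [0.0, -0.4, -0.7]
grip_width: 13.7
grip_force: 29.9
```

Request:
{"op": "drive_tool", "data": {"motion": [{"tx":0,"ty":0,"tz":0.001,"roll":0,"claw":-1},{"tx":0,"ty":0,"tz":0.001,"roll":0,"claw":-1},{"tx":0,"ty":0,"tz":0.001,"roll":0,"claw":-1},{"tx":0,"ty":0,"tz":0,"roll":0,"claw":-1}]}}

```text
clock: 12.58
tool_pos: [425.0, -88.6, 268.0]
ee_rot: [0.713, 0.701, -0.0, -0.0]
ft_force: [0.4, -0.9, -0.5]
grip_width: 13.7
grip_force: 29.9
```

Request:
{"op": "drive_tool", "data": {"motion": [{"tx":0,"ty":0,"tz":0.0007,"roll":0,"claw":-1},{"tx":0,"ty":0,"tz":0.0007,"roll":0,"claw":-1},{"tx":0,"ty":0,"tz":0,"roll":0,"claw":-1}]}}

```text
clock: 12.95
tool_pos: [425.0, -88.6, 266.6]
ee_rot: [0.713, 0.701, 0.0, -0.0]
ft_force: [-0.3, 0.0, -0.6]
grip_width: 13.6
grip_force: 29.9
```

Request:
{"op": "drive_tool", "data": {"motion": [{"tx":0,"ty":0,"tz":0.0006,"roll":0,"claw":-1},{"tx":0,"ty":0,"tz":0,"roll":0,"claw":-1}]}}

```text
clock: 13.2
tool_pos: [425.1, -88.6, 266.4]
ee_rot: [0.713, 0.701, 0.0, 0.0]
ft_force: [-1.9, 1.5, 4.4]
grip_width: 13.5
grip_force: 29.9
```

Seated: light contact of about 5 N at shoulder height. Releasing and backing off upward.

Request:
{"op": "drive_tool", "data": {"motion": [{"tx":0,"ty":0,"tz":0,"roll":0,"claw":-0.6},{"tx":0,"ty":0,"tz":0,"roll":0,"claw":-0.5},{"tx":0,"ty":0,"tz":0,"roll":0,"claw":-0.4},{"tx":0,"ty":0,"tz":0,"roll":0,"claw":-0.4},{"tx":0,"ty":0,"tz":-0.02,"roll":0,"claw":-0.4},{"tx":0,"ty":0,"tz":-0.04,"roll":0,"claw":-0.4},{"tx":-0.02,"ty":0,"tz":-0.02,"roll":0,"claw":-0.4},{"tx":-0.026,"ty":0,"tz":0,"roll":0,"claw":-0.6},{"tx":0,"ty":0,"tz":0,"roll":0,"claw":-1},{"tx":0,"ty":0,"tz":0,"roll":0,"claw":-1}]}}

```text
clock: 14.45
tool_pos: [424.2, -134.1, 345.7]
ee_rot: [0.713, 0.701, 0.0, -0.0]
ft_force: [-0.4, 0.4, 0.1]
grip_width: 0.8
grip_force: 0.0
```

```bash
python3 - <<'E'
from h import *
f=manip.grab_frame("wrist"); C=cloud(f); p=f["pixels"].astype(int); z=C[...,2]
st=manip.get_state(); print(st["clock"],st["tool_pos"],st["ft_force"].round(1),st["grip_width"])
save(f,"w6.png",(180,80,400,280),3)
box=(abs(C[...,0]-425)<40)&(C[...,1]<-50)&(C[...,1]>-150)
red=box&(p[...,0]>1.8*p[...,1])&(p[...,0]>70)&(p[...,0]>1.8*p[...,2])
q=C[red]; t=q[q[:,2]>np.nanpercentile(q[:,2],90)-2.5]; print("red top",t.mean(0).round(1),np.percentile(t,[2,98],axis=0).round(1))
b=box&(p[...,0]-p[...,2]>45)&(p[...,1]>75)&(p[...,0]<1.7*p[...,1])&(z>85)
q=C[b]; print("ring",len(q)); 
if len(q): print(np.percentile(q,[2,50,98],axis=0).round(1))
E
```

```text
14.5 [ 424.20482054 -133.97599382  345.75754238] [0.1 0.7 0.5] 0.3388734172018309
red top [423.2 -87.9 118.3] [[416.8 -93.2 116.9]
 [429.7 -83.  119.8]]
ring 2531
[[ 387.9 -128.6   90.8]
 [ 431.9 -115.4  267.6]
 [ 454.7  -92.5  271.1]]
```

View pics/w6.png

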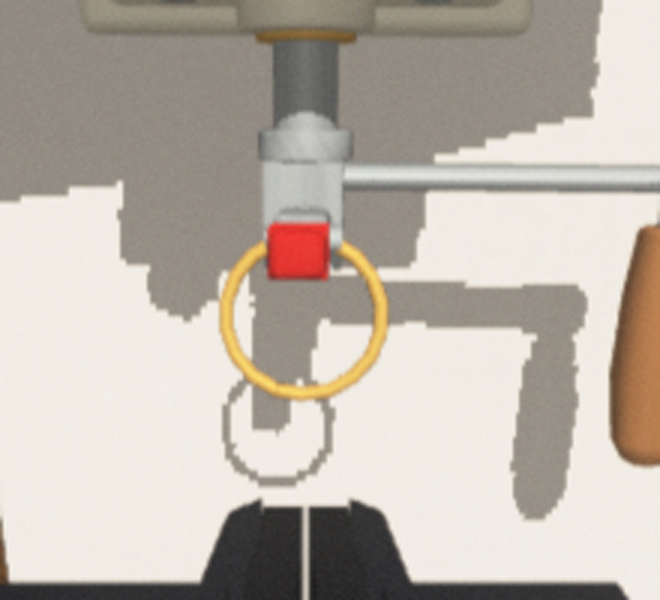

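The crop shows the pin standing in the hub with its red head at (298,250), and the ring open outward round (303,315), far wire at row 392. Next I push the far wire down along its arc with closed fingertips.

Request:
{"op": "drive_tool", "data": {"motion": [{"tx":-0.0007,"ty":0,"tz":0.03,"roll":0,"claw":-1},{"tx":0,"ty":0,"tz":0.03,"roll":0,"claw":-1},{"tx":0,"ty":0,"tz":0.012,"roll":0,"claw":-1},{"tx":0,"ty":0,"tz":0.004,"roll":0,"claw":-1},{"tx":0,"ty":0,"tz":0.003,"roll":0,"claw":-1},{"tx":0,"ty":0,"tz":0.003,"roll":0,"claw":-1},{"tx":0,"ty":0,"tz":0.003,"roll":0,"claw":-1}]}}

```text
clock: 15.38
tool_pos: [424.5, -135.5, 261.5]
ee_rot: [0.713, 0.701, 0.0, 0.001]
ft_force: [-0.2, -1.8, 2.8]
grip_width: 0.4
grip_force: 1.5
```

Request:
{"op": "drive_tool", "data": {"motion": [{"tx":0,"ty":0,"tz":0.0035,"roll":0,"claw":-1},{"tx":0,"ty":0,"tz":0.0035,"roll":0,"claw":-1},{"tx":0.0005,"ty":0,"tz":0.003,"roll":0,"claw":-1},{"tx":0.0007,"ty":0,"tz":0.003,"roll":0,"claw":-1},{"tx":0.0007,"ty":0,"tz":0.003,"roll":0,"claw":-1},{"tx":0.001,"ty":0,"tz":0.003,"roll":0,"claw":-1}]}}

```text
clock: 16.12
tool_pos: [424.2, -132.3, 241.8]
ee_rot: [0.713, 0.701, -0.0, -0.0]
ft_force: [0.1, -1.1, 1.7]
grip_width: 0.2
grip_force: 0.7
```

Request:
{"op": "drive_tool", "data": {"motion": [{"tx":0.0013,"ty":0,"tz":0.0027,"roll":0,"claw":-1},{"tx":0.0013,"ty":0,"tz":0.0025,"roll":0,"claw":-1},{"tx":0.0014,"ty":0,"tz":0.0025,"roll":0,"claw":-1},{"tx":0,"ty":0,"tz":0,"roll":0,"claw":-1}]}}

```text
clock: 16.62
tool_pos: [424.3, -128.2, 234.1]
ee_rot: [0.713, 0.701, -0.0, -0.0]
ft_force: [-0.0, 0.0, 0.7]
grip_width: 0.6
grip_force: 0.3
```

Request:
{"op": "drive_tool", "data": {"motion": [{"tx":0.0017,"ty":0,"tz":0.0027,"roll":0,"claw":-1},{"tx":0.0017,"ty":0,"tz":0.0027,"roll":0,"claw":-1},{"tx":0.0015,"ty":0,"tz":0.0015,"roll":0,"claw":-1},{"tx":0.0015,"ty":0,"tz":0.0015,"roll":0,"claw":-1},{"tx":0,"ty":0,"tz":0,"roll":0,"claw":-1}]}}

```text
clock: 17.25
tool_pos: [424.4, -121.9, 225.8]
ee_rot: [0.713, 0.701, -0.0, -0.0]
ft_force: [-0.2, -0.3, 0.8]
grip_width: 0.1
grip_force: 0.0
```

Request:
{"op": "drive_tool", "data": {"motion": [{"tx":0.0015,"ty":0,"tz":0.0012,"roll":0,"claw":-1},{"tx":0.0018,"ty":0,"tz":0.0013,"roll":0,"claw":-1},{"tx":0,"ty":0,"tz":0,"roll":0,"claw":-1},{"tx":0,"ty":0,"tz":0,"roll":0,"claw":-1}]}}

```text
clock: 17.75
tool_pos: [424.5, -118.7, 223.4]
ee_rot: [0.713, 0.701, 0.0, 0.0]
ft_force: [0.4, 0.1, -0.7]
grip_width: 0.3
grip_force: 0.0
```

```bash
python3 - <<'E'
from h import *
f=manip.grab_frame("scene"); r=manip.cut_out(f,"ring"); print([(round(x["p"],2),np.round(x["box"],3)) for x in r[:2]]); C=cloud(f)
for x in r[:1]: print(np.nanpercentile(C[x["mask"]],[5,50,95],axis=0).round(1))
print(manip.get_state()["ft_force"])
E
```

```text
[(0.51, array([0.397, 0.592, 0.232, 0.256]))]
[[333.  -97.5   3.2]
 [407.4  33.7  88.7]
 [526.9 187.1 146.5]]
[-0.23022614 -0.60721478 -0.18748701]
```

No contact force is left, so the ring has probably snapped. Backing out outward first, then up, to look.

Request:
{"op": "drive_tool", "data": {"motion": [{"tx":-0.012,"ty":0,"tz":0,"roll":0,"claw":-1},{"tx":-0.03,"ty":0,"tz":-0.005,"roll":0,"claw":-1},{"tx":-0.02,"ty":0,"tz":-0.04,"roll":0,"claw":-1},{"tx":-0.01,"ty":0,"tz":-0.05,"roll":0,"claw":-1},{"tx":0,"ty":0,"tz":-0.03,"roll":0,"claw":-1},{"tx":0,"ty":0,"tz":0,"roll":0,"claw":-1}]}}

```text
clock: 18.6
tool_pos: [423.3, -191.5, 350.0]
ee_rot: [0.713, 0.701, 0.0, 0.002]
ft_force: [-0.7, 0.3, 0.2]
grip_width: 0.2
grip_force: 0.0
```

```bash
python3 - <<'E'
from h import *
f=manip.grab_frame("wrist"); C=cloud(f); p=f["pixels"].astype(int); z=C[...,2]
st=manip.get_state(); print(st["clock"],st["tool_pos"],st["ft_force"].round(1))
save(f,"w7.png",(180,20,400,220),3)
box=(abs(C[...,0]-425)<40)&(C[...,1]<-50)&(C[...,1]>-150)&(z<130)
b=box&(p[...,0]-p[...,2]>45)&(p[...,1]>75)&(p[...,0]<1.7*p[...,1])&(z>20)
q=C[b]; print("ring",len(q), np.percentile(q,[2,50,98],axis=0).round(1) if len(q) else "")
red=box&(p[...,0]>1.8*p[...,1])&(p[...,0]>70)&(p[...,0]>1.8*p[...,2])
q=C[red]; t=q[q[:,2]>np.nanpercentile(q[:,2],90)-2.5]; print("red top",t.mean(0).round(1))
E
```

```text
18.65 [ 423.10457619 -191.10762933  348.38253891] [-0.5  0.4  0.2]
ring 213 [[404.4 -96.3  53. ]
 [436.1 -90.9  80.8]
 [446.9 -77.1  92.6]]
red top [423.4 -88.5 118.3]
```

View pics/w7.png

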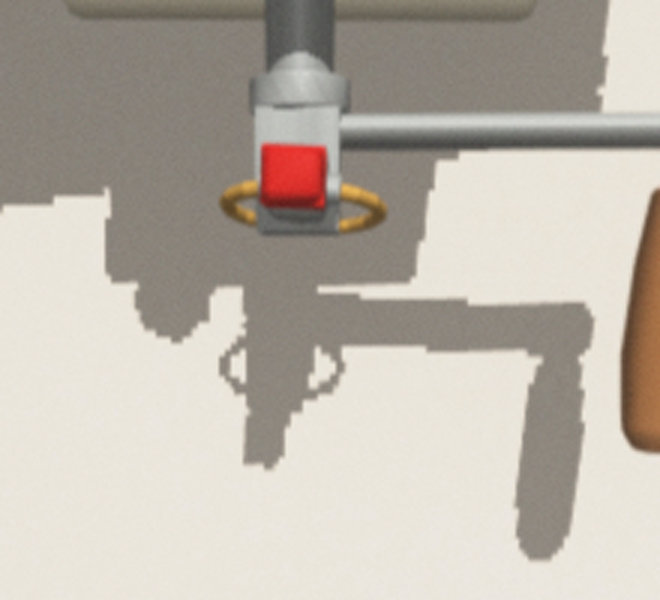

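The crop shows the ring now hanging round the hub at (300,205), passing beneath the hub's end. Its lean matches shut (0.17 rad), and the red head is unchanged at z 118.3.

```bash
python3 -c "
from bench import manip
print(manip.finish_job())"
```

```text
the job is handed in; nothing more can be done
None
```

The linchpin is seated in the crank hub with its shoulder down and its ring snapped shut under the open end, and the job was handed in at about 18.7 s; no verdict came back.

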